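# Put the citrus juicer together on its cork mat

### The arm

A 6-joint arm with a two-finger parallel gripper is mounted at the origin on the work surface. World frame = base frame: x ahead of the robot, y to its left, z up, the work surface at z = 0. Lengths are in mm, angles in rad, forces in N, time in s.
With the tool pointing down it reaches from about 300 to 775 mm from the base axis. Payload 14.6 kg.
Tool frame: the origin (TCP) lies between the finger pads; the fingertips stand manip.tip_reach ahead of it and the grasp point (between the pads) lies 5 mm behind it (manip.tip_reach is the distance from the TCP to the fingertips, in mm); z points along the fingers, y is the line along which they close (so a half turn about z gives the same grasp; the last joint's range is limited). The gripper opens to 94 mm and grips with 3 to 60 N. Pads are 16 mm wide; open, the fingers measure 119 mm over their backs; the gripper's body (75 mm by 177 mm) begins 78 mm behind the grasp point.
Start: joints at [1.274, 0.3, 1.521, -0, 1.321, -0.067], TCP at [125.279, 535.532, 195.146] pointing down, gripper open.
Joint ranges: [-3.03, 3.03], [-0.79, 2.21], [0.23, 2.52], [-1.04, 4.18], [0, 3.07], [-2.55, 2.55]. Speed limits (rad/s): [2.22, 2.22, 2.57, 3.14, 3.14, 3.14].

### API

Orientations are given as [roll, pitch, yaw] about the fixed x, y, z axes, in that order (R = Rz(yaw) Ry(pitch) Rx(roll)).
In Python, from cell import manip gives the robot as it stands. The module is installed in compiled form; this text tells all that it offers.
- The arm moves only by the shell command python3 -m creep 'ROWS' [FORCE]. ROWS is JSON, a list of rows, each a list of 3 entries, a list of its own where there are three numbers: the opening, from -1 (shut) to 1 (fully open), then the shift along the tool's x, y, z in cm, then the turn about the tool's z in units of 5 degrees (1.0 is 5 degrees). In form: [[grip, [tx, ty, tz], roll], ...]. A call has 1 to 12 rows; each row is the pose to reach, as a shift and turn from the pose commanded when the call began, along the tool's axes at that moment; what a row does not reach only later rows make up. A row lasts 1/10 s, in which the tool goes at most 50 mm and 8.59 degrees, less where a joint would pass 70% of its speed; a pose out of reach is approached as far as the arm can. A call with a gripper value outside its range is refused whole. The fingers move at their own pace and stop on an object; FORCE is the grip in N (left out, the last holds). Time passes only in rows, so rows that repeat a pose let the fingers close. It gives the time, the measured TCP pose, the force, the opening and the grip force at its end, in the units of the state.
- manip.read_state(): the state, without advancing time (a new reading comes with each control period).
- manip.camera(name): name is "scene" or "top" or "wrist"; returns the picture (480x640x3 uint8, red, green, blue); there is no depth.
- manip.camera_params(name): a dict with "fovy" (degrees; the focal length in pixels is half the picture's height over the tangent of half this angle, whatever the lens; pixels are square), "cx", "cy" (the principal point, pixels), "k1" (the pictures are not rectified: a ray, as slopes to the right and down, at radius r is drawn at 1 + k1 r^2 times it, then the intrinsics apply), "origin" and "attitude" of the camera in the world. Camera axes: x right, y down, z forward; pixel columns grow to the right and rows downward; lengths in mm; the calibration is good to about 2 mm. A picture is of the moment at which its call begins: read the wrist's pose just before it. camera_params takes no time and is no camera call; for the wrist camera it gives the pose at the moment of the call.
- manip.sign_off(): hands the job in; it is judged then, once.
The state is a dict: "clock": time; "joints": joint angles; "qd": joint speeds; "effort": joint torques, N m; "eef_pos": TCP position; "eef_rot": TCP orientation; "wrist_force": force on the tool from outside, world axes, zero at the start; "moment": the same for the moment, N m; "finger_gap": finger opening in mm; "finger_force": force on a finger pad.
Only numpy, scipy, OpenCV 4.12 (cv2) and the standard library are available. Lean on these libraries where they do the work, as an engineer would, in place of code of your own. Each camera call takes 0.05 s, during which the arm holds its last target. There are 200 camera calls.

### The job

Put the citrus juicer together on the round cork mat, one part at a time from the bottom up: stand the white pitcher upright on the middle of the mat and let go, then seat the steel strainer in its mouth, then stand the wooden reamer, point up, in the strainer's recess, and last lower the white cover over the reamer until it rests all round on the strainer's flange. Set each part down gently, never dropping it, and leave the pepper mill, the measuring cup and the wooden bowl standing where they are.

Things in the scene. Friction and masses are not known exactly. Their poses are not given: they have to be found in the camera images.
- pitcher: white ceramic pitcher, open on top: straight round body 64 mm across, 80 mm high, wall 4 mm, mouth 56 mm inside, 0.26 kg. Loop handle along its own +x to 60 mm from the axis, 14 to 72 mm up; small spout at -x to 43 mm, 62 to 80 mm up; grip it across its own y. Starts upright on the counter; origin at the centre of its underside, z up.
- strainer: steel strainer, 0.12 kg: plug collar 46 mm across, 0 to 12 mm up; flat flange 84 mm across, 12 to 16 mm up; drum 60 mm across, 16 to 40 mm up (grip here) with a recess in its top 52 mm across, floor 32 mm up. Collar goes into the pitcher's mouth, flange rests on its rim: seated origin 68 mm above the pitcher's. Starts upright on the counter; origin at the centre of its underside, z up.
- reamer: light-wood citrus reamer, point up, 50 mm high, 0.05 kg: round foot 42 mm across, 0 to 10 mm up; straight ribbed body 32 mm across, 10 to 34 mm up (grip here); blunt dome to 50 mm. Its foot stands in the strainer's recess: seated origin 32 mm above the strainer's. Starts upright on the counter; origin at the centre of its underside, z up.
- cover: white ceramic cover, a cup mouth down with a dark wooden knob, 0.16 kg: bell 78 mm across, 71 mm inside, roof 76 mm up (72 mm inside); knob 20 mm across, 76 to 100 mm up (grip here). Goes down around the strainer's drum and rests on the flange: seated origin 16 mm above the strainer's. Starts upright on the counter; origin at the centre of its underside, z up.
- cork_mat: round cork mat, 100 mm across, 5 mm thick, fixed to the counter; origin at the centre of its underside, its top 5 mm above. The juicer is built here.
- stone_tile: square pale stone tile, 90 x 90 mm, 5 mm thick, fixed to the counter, not used in this job; origin at the centre of its underside.
- pepper_mill: loose bystander: glass pepper mill with steel foot and head, 50 mm across, 148 mm high; origin at the centre of its underside.
- measuring_cup: loose bystander: yellow plastic measuring cup, mouth up, 68 mm across the rim, 60 mm high, with a loop handle along its own +x to 60 mm from the axis; origin at the centre of its underside.
- wooden_bowl: loose bystander: small empty dark wooden bowl, 80 mm across, 36 mm high; origin at the centre of its underside.
Things that resemble listed ones, but are neither listed nor needed, are in the scene too. What is shaped like the cover but pink or turquoise is not meant. What is shaped like the strainer but red or turquoise is not meant.

How it is judged:
By the outcome, as a careful person would: the job done as asked, in the order asked, and still so for the second after the job is handed in, with the robot touching nothing.
It also fails if it takes over 133 s, if anything falls off the work surface, if the arm or the gripper's body presses on something with over 40 N, if the wrist force passes 120 N, or if a joint passes its speed limit or range.

## Working session

There is one attempt and no reset: what is moved stays moved. The work goes in short steps, Python scripts to look and compute and a shell command to move; the robot and the scene stay as the last step left them, time stands still between calls to the robot, and variables do not carry over. Pictures are saved under pics/ and viewed, at most 14 in all, crops included, and the job is handed in when it is done.

```bash
mkdir -p pics; cat > h.py <<'E'
import numpy as np,cv2
from cell import manip
def K(n):
    p=manip.camera_params(n);f=240/np.tan(np.radians(p['fovy'])/2);return p,f
def rot(a):
    from scipy.spatial.transform import Rotation as R
    a=np.array(a,float)
    return a if a.shape==(3,3) else R.from_euler('xyz',a).as_matrix() if a.size==3 else R.from_quat(a).as_matrix()
def px2w(n,u,v,z,p=None):
    p=p or manip.camera_params(n);f=240/np.tan(np.radians(p['fovy'])/2)
    d=np.array([(u-p['cx'])/f,(v-p['cy'])/f]);s=d.copy()
    for _ in range(30): s=d/(1+p['k1']*(s@s))
    r=rot(p['attitude'])@np.array([s[0],s[1],1]);o=np.array(p['origin'])
    return o+r*(z-o[2])/r[2]
def w2px(n,P,p=None):
    p=p or manip.camera_params(n);f=240/np.tan(np.radians(p['fovy'])/2)
    c=rot(p['attitude']).T@(np.array(P,float)-np.array(p['origin']));s=c[:2]/c[2]
    s=s*(1+p['k1']*(s@s));return np.array([p['cx']+f*s[0],p['cy']+f*s[1]])
def snap(n,f):
    im=manip.camera(n);cv2.imwrite('pics/'+f,im[:,:,::-1]);return im
E
python3 - <<'E'
from h import *
for n in ('scene','top','wrist'):
    print(n,manip.camera_params(n)); snap(n,n+'0.png')
print(manip.tip_reach,manip.read_state())
E
```

```text
scene {'fovy': 48.57994944919053, 'cx': 319.7313048323755, 'cy': 239.90044514388026, 'k1': -0.10795932982869264, 'origin': array([1268.94570335, -381.2336827 ,  793.13019686]), 'attitude': array([-2.2921913 ,  0.01459834,  1.03623296])}
top {'fovy': 49.150031644571186, 'cx': 321.36263151107374, 'cy': 249.78553235567284, 'k1': -0.13698240201644563, 'origin': array([ 365.74954272,   25.60815453, 1176.14463469]), 'attitude': array([-2.97200515,  0.02779313, -1.58337485])}
wrist {'fovy': 59.88149220801159, 'cx': 320.5826424391811, 'cy': 238.76768293652262, 'k1': -0.063900614427831, 'origin': array([ 59.81613482, 550.69079836, 383.59866338]), 'attitude': array([2.90928910e+00, 1.90596952e-04, 1.34135149e+00])}
14.0 {'clock': 0.15, 'joints': array([ 1.27439368e+00,  3.00312030e-01,  1.52141483e+00, -2.17761081e-05,
        1.32071574e+00, -6.66140799e-02]), 'qd': array([ 0.00016533, -0.00182499, -0.00072044, -0.00038627,  0.00048776,
        0.00102068]), 'effort': array([ 2.76206165e-04, -5.31969345e+01, -3.52819419e+01,  7.07495352e-02,
        2.36569229e-02, -5.83359110e-05]), 'eef_pos': array([125.23085397, 535.34363171, 194.74392913]), 'eef_rot': array([-3.14074319e+00, -3.55288632e-05,  2.91180947e+00]), 'wrist_force': array([-0.29770107,  0.68204011, -0.30983085]), 'moment': array([-0.00958376, -0.09938492,  0.01195084]), 'finger_force': 0.0, 'finger_gap': 94.1083835400269}
```

View pics/top0.png

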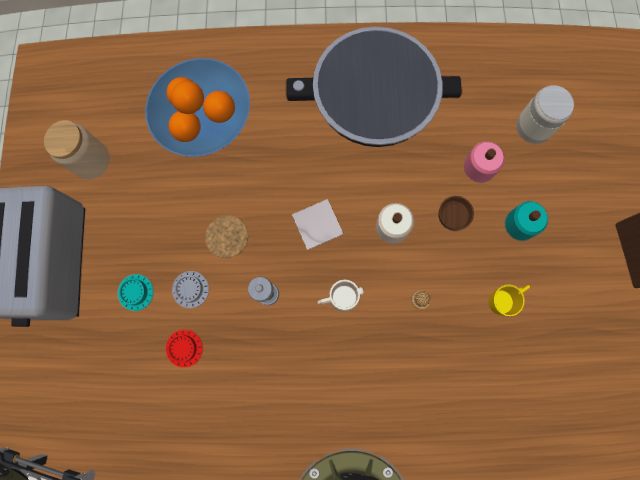

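View pics/scene0.png

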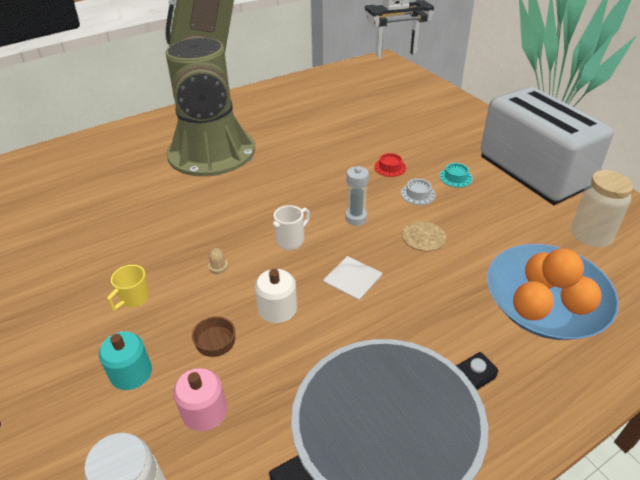

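The cover-like things are pink (485,162), turquoise (526,220) and white (395,222), so the white one is meant. The strainer-like things are turquoise (135,292), red (184,348) and grey steel (190,289), so the grey one is meant. The pitcher is at (345,295) with its handle towards +y (image left), the reamer at (421,299), the cork mat at (227,236). Next I'll make one crop to confirm, with estimates overlaid.

```bash
cat > est.py <<'E'
from h import *
a=np.linspace(0,2*np.pi,40,endpoint=False)
ring=lambda r,z:np.c_[r*np.cos(a),r*np.sin(a),0*a+z]
M={'cover':np.r_[ring(39,0),ring(39,76)],'strainer':np.r_[ring(42,12),ring(42,16),ring(30,40)],
'pitcher':np.r_[ring(32,0),ring(32,80)],'reamer':np.r_[ring(21,0),ring(21,10),ring(16,34),ring(8,49)],'cork_mat':np.r_[ring(50,0),ring(50,5)],
'pepper_mill':np.r_[ring(25,0),ring(25,148)],'measuring_cup':np.r_[ring(34,60),ring(28,0)],'wooden_bowl':np.r_[ring(40,36),ring(25,0)]}
C={'cover':(395,222,40),'strainer':(190,289,15),'pitcher':(345,295,78),'reamer':(421,299,10),'cork_mat':(227,236,5),'pepper_mill':(264,291,75),'measuring_cup':(508,300,50),'wooden_bowl':(456,213,36)}
if __name__=='__main__':
    from scipy.optimize import minimize
    T={n:cv2.imread(f'pics/{n}0.png') for n in('top','scene')}
    P={n:manip.camera_params(n) for n in T}
    def hull(k,n,xy):
        return cv2.convexHull(np.array([w2px(n,q+[*xy,0],P[n]) for q in M[k]],np.float32))
    # edge-based score: mean Lab contrast just in vs out of hull
    L={n:cv2.GaussianBlur(cv2.cvtColor(T[n],cv2.COLOR_BGR2LAB),(0,0),.8).astype(np.float32) for n in T}
    def cost(k,xy,ns):
        s=0
        for n in ns:
            h=hull(k,n,xy)[:,0];c=h.mean(0);nx=np.roll(h,-1,0);pts=np.concatenate([h+(nx-h)*t for t in(.2,.5,.8)])
            d=pts-c;d/=np.linalg.norm(d,axis=1)[:,None]
            g=lambda q:cv2.remap(L[n],q[:,0].astype(np.float32)[None],q[:,1].astype(np.float32)[None],1)[0]
            s-=np.minimum(np.linalg.norm(g(pts+1.5*d)-g(pts-1.5*d),axis=1),60).mean()
        return s
    res={}
    for k in M:
        x0=px2w('top',*C[k],P['top'])[:2];o=[]
        for ns in(['top'],['scene'],['top','scene']):
            G=[(cost(k,x0+[i,j],ns),i,j) for i in range(-15,16,3) for j in range(-15,16,3)]
            b=min(G);r=minimize(lambda q:cost(k,q,ns),x0+b[1:],method='Nelder-Mead',options=dict(initial_simplex=[x0+b[1:],x0+b[1:]+[2,0],x0+b[1:]+[0,2]],maxfev=60))
            o.append(r.x)
        res[k]=o[2];print(k,*[np.round(q,1) for q in o],round(r.fun,1))
        for n in T: cv2.polylines(T[n],[np.int32(hull(k,n,o[2])*16)],True,(0,255,0),1,cv2.LINE_AA,4)
    cr=[]
    for k in('cover','strainer','pitcher','reamer','cork_mat','pepper_mill'):
        row=[]
        for n in T:
            u,v=np.int32(w2px(n,[*res[k],20],P[n]));row.append(cv2.resize(T[n][v-40:v+40,u-40:u+40],(190,190),interpolation=cv2.INTER_CUBIC))
        cr.append(np.hstack(row))
    cv2.imwrite('pics/fit.png',np.vstack([np.hstack(cr[i:i+2]) for i in(0,2,4)]))
E
python3 est.py
```

```text
cover [ 617.5 -106. ] [ 620.6 -108.8] [ 617.7 -106.3] -68.2
strainer [480.6 353.3] [477.1 355.5] [479.9 353.4] -75.4
pitcher [460.7   7.3] [453.3   9.7] [458.7   7.4] -74.9
reamer [ 450.7 -165.2] [ 450.1 -163.8] [ 450.4 -164.5] -34.2
cork_mat [603.1 275.5] [596.7 280.2] [603.2 275. ] -30.0
pepper_mill [467.1 175.4] [485.1 165.6] [467. 176.] -48.9
measuring_cup [ 442.  -347.7] [ 438.4 -345.2] [ 440.6 -346.1] -68.4
wooden_bowl [ 639.3 -245.9] [ 643.3 -248. ] [ 640.8 -247.1] -103.4
```

View pics/fit.png

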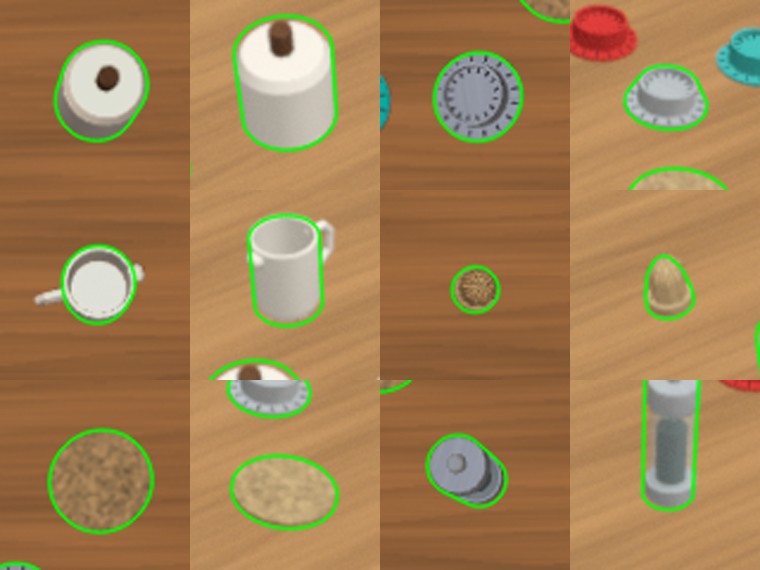

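```bash
cat > plan.py <<'E'
import sys
from h import *
def plan(x,y,z,yaw=None,src=None):
    s=manip.read_state();p=np.array(s['eef_pos']);R=rot(s['eef_rot']);d=R.T@(np.array([x,y,z])-p)/10
    y0=s['eef_rot'][2];t=0 if yaw is None else -np.degrees((yaw-y0+np.pi/2)%np.pi-np.pi/2)/5
    print('at',p.round(1),'yaw',round(y0,3),'gap',round(s['finger_gap'],1),'F',np.round(s['wrist_force'],1),'-> shift cm',d.round(2),'roll',round(t,2))
if __name__=='__main__': plan(*map(float,sys.argv[1:]))
E
python3 - <<'E'
from h import *
from plan import plan
c=w2px('top',[458.7,7.4,20]);c=np.int32(c);t=c+np.array([(37-95),(110-95)])/2.375
h=px2w('top',*t,45);print(t,h,'theta',np.arctan2(h[1]-7.4,h[0]-459.5))
s=c+np.array([(141-95),(82-95)])/2.375;w=px2w('top',*s,71);print(w,np.arctan2(7.4-w[1],459.5-w[0]))
plan(459.5,7.4,195,np.arctan2(h[1]-7.4,h[0]-459.5))
E
```

```text
[318.57894737 302.31578947] [445.21257928  62.05586748  45.        ] theta 1.8264817461271463
[466.80167088 -31.4226014   71.        ] 1.7567024302485865
at [125.2 535.3 194.7] yaw 2.912 gap 94.1 F [-0.3  0.7 -0.3] -> shift cm [-4.457e+01 -4.379e+01  1.000e-02] roll 12.44
```

```bash
python3 -m creep '[[1,[-44.5,-43.8,0],12.7],[1,[-44.5,-43.8,0],12.7],[1,[-44.5,-43.8,0],12.7],[1,[-44.5,-43.8,0],12.7],[1,[-44.5,-43.8,0],12.7],[1,[-44.5,-43.8,0],12.7],[1,[-44.5,-43.8,0],12.7],[1,[-44.5,-43.8,0],12.7],[1,[-44.5,-43.8,0],12.7],[1,[-44.5,-43.8,0],12.7],[1,[-44.5,-43.8,0],12.7],[1,[-44.5,-43.8,0],12.7]]' 20; python3 plan.py 459 7.4 195 1.8
```

```text
clock: 1.35
eef_pos: [446.4, 26.2, 195.2]
eef_rot: [3.141, 0.0, 1.803]
wrist_force: [1.2, 0.8, -0.4]
finger_gap: 94.3
finger_force: 0.0
at [446.4  26.2 195.2] yaw 1.803 gap 94.3 F [ 1.2  0.8 -0.4] -> shift cm [-2.12  0.79  0.02] roll 0.04
```

Now a wrist-camera fit (same edge method) for refinement.

```bash
python3 -m creep '[[1,[-2.1,0.8,0],0],[1,[-2.1,0.8,0],0],[1,[-2.1,0.8,0],0],[1,[-2.1,0.8,0],0]]'
cat > wfit.py <<'E'
import sys
from est import *
from scipy.optimize import minimize
# models: list of hulls (each a point set) that share a centre; z offset
def fit(models,xy0,name,z0=0,rng=12,ns=('wrist',)):
    P={n:manip.camera_params(n) for n in ns};I={n:manip.camera(n)[:,:,::-1].copy() for n in ns}
    L={n:cv2.GaussianBlur(cv2.cvtColor(I[n],cv2.COLOR_BGR2LAB),(0,0),1).astype(np.float32) for n in ns}
    def hulls(n,xy): return [cv2.convexHull(np.array([w2px(n,q+[*xy,z0],P[n]) for q in m],np.float32))[:,0] for m in models]
    def cost(xy):
        s=0
        for n in ns:
            for h in hulls(n,xy):
                d=h-h.mean(0);d/=np.linalg.norm(d,axis=1)[:,None]
                g=lambda q:cv2.remap(L[n],q[:,0].astype(np.float32)[None],q[:,1].astype(np.float32)[None],1)[0]
                s-=np.minimum(np.linalg.norm(g(h+2*d)-g(h-2*d),axis=1),60).mean()
        return s
    x0=np.array(xy0,float)
    b=min((cost(x0+[i,j]),i,j) for i in range(-rng,rng+1,2) for j in range(-rng,rng+1,2))
    r=minimize(cost,x0+b[1:],method='Nelder-Mead',options=dict(initial_simplex=[x0+b[1:],x0+b[1:]+[1.5,0],x0+b[1:]+[0,1.5]],maxfev=80))
    for n in ns:
        for h in hulls(n,r.x): cv2.polylines(I[n],[np.int32(h*16)],True,(0,255,0),1,cv2.LINE_AA,4)
        cv2.imwrite(f'pics/{name}_{n}.png',I[n])
    print(name,r.x.round(1),round(r.fun,1));return r.x
E
python3 - <<'E'
from wfit import *
fit([ring(28,80)],[459,7.4],'p1')
E
```

```text
clock: 1.75
eef_pos: [457.9, 10.5, 195.1]
eef_rot: [-3.141, -0.0, 1.804]
wrist_force: [-0.4, -0.4, 0.2]
finger_gap: 94.0
finger_force: 0.0
p1 [457.3   9. ] -42.5
```

View pics/p1_wrist.png

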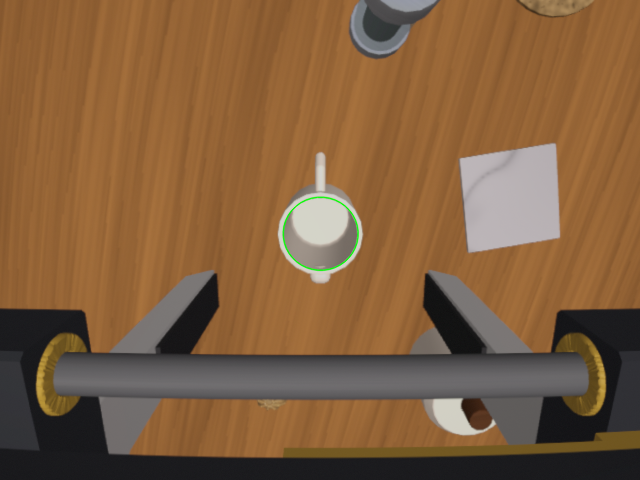

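The pitcher's rim is at (320,233) with the fitted ring on it. The handle points straight up the picture, so the tool yaw is aligned. Now I'll descend and grip.

```bash
python3 -m creep '[[1,[-0.1,0.1,5],0],[1,[-0.1,0.1,9],0],[1,[-0.1,0.1,12],0],[1,[-0.1,0.1,14],0],[1,[-0.1,0.1,15],0],[1,[-0.1,0.1,15],0],[1,[-0.1,0.1,15],0]]' 20; python3 -m creep '[[-0.3,[0,0,0],0],[-0.3,[0,0,0],0],[-0.3,[0,0,0],0],[-0.3,[0,0,0],0],[-0.3,[0,0,0],0],[-0.3,[0,0,0],0],[-0.3,[0,0,0],0],[-0.3,[0,0,0],0]]' 20
```

```text
clock: 2.5
eef_pos: [460.1, 9.3, 46.1]
eef_rot: [3.14, 0.0, 1.804]
wrist_force: [0.1, -0.6, 0.3]
finger_gap: 93.8
finger_force: 0.0
clock: 3.3
eef_pos: [459.6, 8.9, 45.4]
eef_rot: [-3.141, 0.0, 1.803]
wrist_force: [-4.0, -0.7, 5.6]
finger_gap: 64.9
finger_force: 20.0
```

```bash
python3 -m creep '[[-0.3,[0,0,-0.5],0],[-0.3,[0,0,-2],0],[-0.3,[0,0,-5],0],[-0.3,[0,0,-9],0],[-0.3,[0,0,-13],0],[-0.3,[0,0,-16],0],[-0.3,[0,0,-18],0],[-0.3,[0,0,-18],0],[-0.3,[0,0,-18],0]]' 25; python3 plan.py 602 275 224
```

```text
clock: 4.2
eef_pos: [459.3, 9.0, 224.2]
eef_rot: [-3.141, -0.0, 1.804]
wrist_force: [-0.9, -0.1, -3.2]
finger_gap: 64.7
finger_force: 25.0
at [459.3   9.  224.2] yaw 1.804 gap 64.7 F [-0.9 -0.1 -3.2] -> shift cm [2.259e+01 2.002e+01 2.000e-02] roll 0
```

```bash
python3 -m creep '[[-0.3,[3,4,0],0],[-0.3,[6,9,0],0],[-0.3,[9,13,0],0],[-0.3,[11,16,0],0],[-0.3,[12.5,18.5,0],0],[-0.3,[13,20,0],0],[-0.3,[13,20,0],0],[-0.3,[13,20,0],0],[-0.3,[13,20,0],0]]'; python3 - <<'E'
from wfit import *
fit([ring(50,5)],[602,275.5],'m1')
E
```

```text
clock: 5.1
eef_pos: [623.7, 181.0, 224.4]
eef_rot: [-3.14, 0.0, 1.803]
wrist_force: [-0.5, 0.6, -2.9]
finger_gap: 64.8
finger_force: 25.0
m1 [601.4 275.7] -17.6
```

View pics/m1_wrist.png

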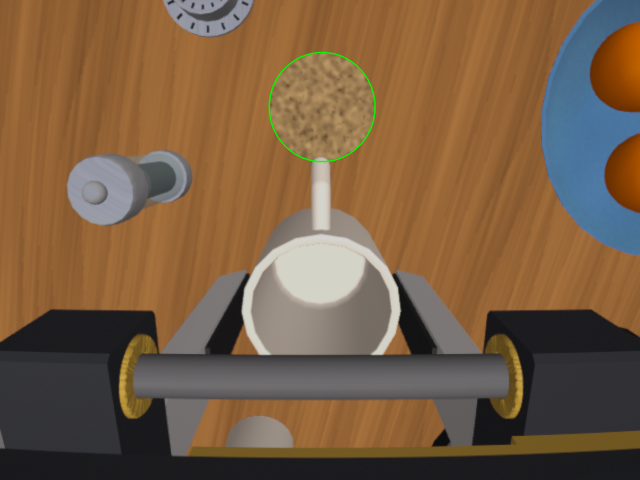

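The mat is ringed exactly at (322,107) and the pitcher is held level. I'll fit the pitcher's offset in the hand.

```bash
python3 - <<'E'
from wfit import *
from plan import plan
s=manip.read_state();x=fit([ring(28,80),ring(32,80)],s['eef_pos'][:2],'p2',z0=s['eef_pos'][2]-45.4,rng=6)
o=x-s['eef_pos'][:2];print('offset',o)
plan(*(np.array([601.4,275.7])-o),224)
E
```

```text
p2 [623.3 180.9] -74.6
offset [-0.5223423  -0.13687477]
at [623.9 181.1 225.2] yaw 1.803 gap 64.6 F [-0.4 -0.2 -2.2] -> shift cm [9.73 0.04 0.12] roll 0
```

```bash
python3 -m creep '[[-0.3,[3,0,0],0],[-0.3,[6,0,0],0],[-0.3,[8.5,0,1],0],[-0.3,[9.7,0,4],0],[-0.3,[9.7,0,8],0],[-0.3,[9.7,0,12],0],[-0.3,[9.7,0,14],0],[-0.3,[9.7,0,15.5],0],[-0.3,[9.7,0,16],0],[-0.3,[9.7,0,16],0],[-0.3,[9.7,0,16],0]]'; python3 plan.py 601.9 275.8 52
```

```text
clock: 6.3
eef_pos: [602.5, 276.1, 66.7]
eef_rot: [3.139, -0.0, 1.803]
wrist_force: [0.7, -0.5, -2.0]
finger_gap: 64.5
finger_force: 25.0
at [602.5 276.1  66.7] yaw 1.803 gap 64.5 F [ 0.7 -0.5 -2. ] -> shift cm [-0.02 -0.07  1.47] roll 0
```

```bash
python3 -m creep '[[-0.3,[0,0,0.4],0],[-0.3,[0,0,0.8],0],[-0.3,[0,0,1.1],0],[-0.3,[0,0,1.2],0],[-0.3,[0,0,1.25],0],[-0.3,[0,0,1.3],0],[-0.3,[0,0,1.3],0],[-0.3,[0,0,1.3],0]]'; python3 -m creep '[[-0.3,[0,0,0.05],0],[-0.3,[0,0,0.1],0],[-0.3,[0,0,0.1],0]]'; python3 -m creep '[[-0.3,[0,0,0.05],0],[-0.3,[0,0,0.1],0],[-0.3,[0,0,0.1],0]]'
```

```text
clock: 7.1
eef_pos: [601.9, 276.0, 52.3]
eef_rot: [3.141, -0.0, 1.803]
wrist_force: [0.8, 0.4, -2.9]
finger_gap: 64.3
finger_force: 25.0
clock: 7.4
eef_pos: [601.9, 276.0, 51.1]
eef_rot: [-3.142, 0.0, 1.803]
wrist_force: [0.8, -0.1, -2.6]
finger_gap: 64.4
finger_force: 25.0
clock: 7.7
eef_pos: [601.9, 276.0, 50.5]
eef_rot: [3.141, -0.0, 1.804]
wrist_force: [-1.8, -0.2, 0.9]
finger_gap: 64.7
finger_force: 25.0
```

```bash
python3 -m creep '[[0.45,[0,0,0.03],0],[0.45,[0,0,0.03],0],[0.7,[0,0,0.03],0],[1,[0,0,0.03],0],[1,[0,0,0.03],0],[1,[0,0,0.03],0],[1,[0,0,0.03],0]]'; python3 -m creep '[[1,[0,0,-2],0],[1,[0,0,-6],0],[1,[0,0,-10],0],[1,[0,0,-14],0],[1,[0,0,-16],0],[1,[0,0,-16],0]]';  python3 plan.py 480 353.4 200
```

```text
clock: 8.4
eef_pos: [601.9, 276.0, 49.8]
eef_rot: [3.142, -0.0, 1.804]
wrist_force: [-0.5, -0.2, 0.5]
finger_gap: 93.4
finger_force: 0.0
clock: 9.0
eef_pos: [602.8, 276.4, 213.4]
eef_rot: [3.136, -0.001, 1.804]
wrist_force: [0.4, -0.8, -0.1]
finger_gap: 94.0
finger_force: 0.0
at [602.8 276.4 213.4] yaw 1.804 gap 94.0 F [ 0.4 -0.8 -0.1] -> shift cm [ 10.33 -10.18   1.3 ] roll 0
```

```bash
python3 - <<'E'
from wfit import *
fit([ring(28,80),ring(32,80)],[601.4,275.7],'p3',z0=5,rng=8)
E
python3 -m creep '[[1,[3,-3,0.4],0],[1,[6,-6,0.8],0],[1,[8.5,-8.5,1.1],0],[1,[10.3,-10.2,1.3],0],[1,[10.3,-10.2,1.3],0],[1,[10.3,-10.2,1.3],0],[1,[10.3,-10.2,1.3],0]]'; python3 - <<'E'
from wfit import *
from plan import plan
x=fit([ring(42,16),ring(30,40)],[480,353.4],'s1')
plan(*x,32.5)
E
```

```text
p3 [600.9 276. ] -96.4
clock: 9.75
eef_pos: [479.5, 352.0, 196.1]
eef_rot: [-3.141, 0.0, 1.803]
wrist_force: [0.9, 0.1, 0.0]
finger_gap: 94.0
finger_force: 0.0
s1 [479.2 354.1] -62.5
at [479.5 352.  196.2] yaw 1.802 gap 94.1 F [ 0.9 -0.6 -0. ] -> shift cm [ 0.22  0.02 16.37] roll 0
```

View pics/s1_wrist.png

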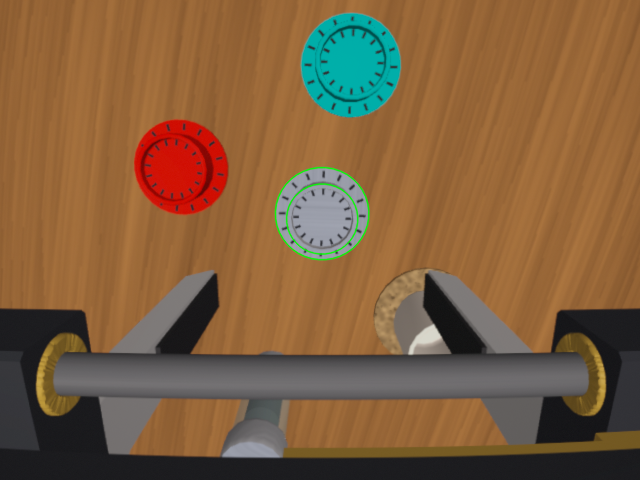

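The grey strainer is at (322,214) with both rings on it. Red (181,167) and turquoise (351,64) are clear of the fingers.

```bash
python3 -m creep '[[1,[0.2,0,5],0],[1,[0.2,0,9],0],[1,[0.2,0,12.5],0],[1,[0.2,0,15],0],[1,[0.2,0,16],0],[1,[0.2,0,16.3],0],[1,[0.2,0,16.3],0],[1,[0.2,0,16.3],0],[1,[0.2,0,16.3],0]]'; python3 -m creep '[[0,[0,0,0],0],[0,[0,0,0],0],[0,[0,0,0],0],[0,[0,0,0],0],[0,[0,0,0],0],[0,[0,0,0],0],[0,[0,0,0],0]]' 20
```

```text
clock: 10.7
eef_pos: [478.9, 354.9, 35.0]
eef_rot: [3.14, -0.001, 1.803]
wrist_force: [1.2, 0.1, 0.2]
finger_gap: 94.0
finger_force: 0.0
clock: 11.4
eef_pos: [478.4, 354.6, 33.8]
eef_rot: [-3.142, 0.0, 1.803]
wrist_force: [-0.1, 0.1, 0.2]
finger_gap: 47.2
finger_force: 0.0
```

```bash
python3 - <<'E'
from h import *
a=snap('wrist','s2.png');b=snap('scene','s2b.png')
print(manip.read_state()['finger_gap'],manip.read_state()['finger_force'])
u,v=np.int32(w2px('scene',[480,354,40]));b=cv2.resize(b[v-70:v+70,u-70:u+70],(480,480))
cv2.imwrite('pics/s2c.png',np.hstack([cv2.resize(a,(320,240)),cv2.resize(b,(240,240))])[:,:,::-1])
E
```

```text
47.31764309925017 0.0
```

View pics/s2c.png

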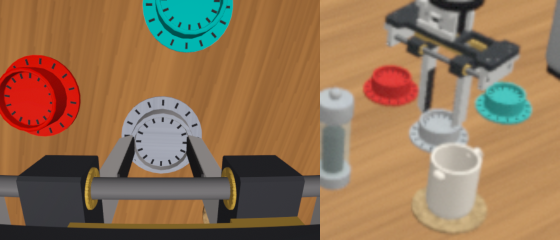

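```bash
python3 - <<'E'
from wfit import *
fit([ring(42,16)],[479,354],'s3',rng=20)
fit([ring(42,16)],[479,354],'s3s',rng=20,ns=('scene',))
fit([ring(42,16)],[479,354],'s3t',rng=20,ns=('top',))
I=cv2.imread('pics/s3_wrist.png');p=manip.camera_params('wrist');s=manip.read_state()
R=rot(s['eef_rot'])
for y in(-23.5,23.5):
    for x in(-8,8):
        u=w2px('wrist',s['eef_pos']+R@np.array([x,y,14.]),p);cv2.circle(I,tuple(np.int32(u)),3,(0,0,255),-1)
cv2.imwrite('pics/s3x.png',I[120:420,120:520])
E
```

```text
s3 [479.3 354.2] -43.2
s3s [466.1 368.4] -29.7
s3t [481.2 351.4] -27.5
```

View pics/s3x.png

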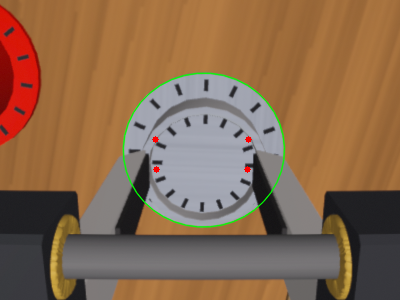

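```bash
python3 - <<'E'
from h import *
b=cv2.imread('pics/s2b.png');s=manip.read_state();R=rot(s['eef_rot']);print(s['eef_pos'],s['finger_gap'],s['wrist_force'])
u0,v0=np.int32(w2px('scene',[480,354,40]))-[40,45]
c=cv2.resize(b[v0:v0+80,u0:u0+80],(560,560),interpolation=cv2.INTER_CUBIC)
for y in(-23.5,23.5):
    for x in(-8,8):
        u=w2px('scene',s['eef_pos']+R@np.array([x,y,14.]));cv2.circle(c,tuple(np.int32((u-[u0,v0]+.5)*7)),4,(0,0,255),-1)
a=np.linspace(0,6.28,60)
for r,z in((42,16),(30,40),(42,12)):
    q=np.array([w2px('scene',[479.3+r*np.cos(t),354.2+r*np.sin(t),z]) for t in a]);cv2.polylines(c,[np.int32((q-[u0,v0]+.5)*7)],True,(0,255,0),1)
cv2.imwrite('pics/s4.png',c)
E
```

```text
[478.40846935 354.62901546  33.82986556] 46.697327436185915 [0.25331181 0.06425752 0.24118307]
```

View pics/s4.png

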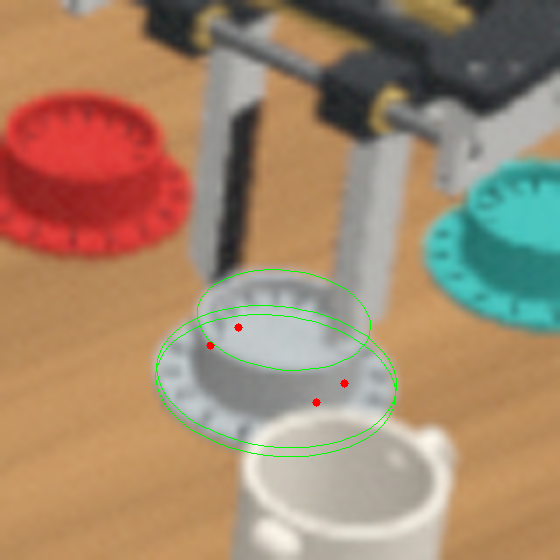

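The scene crop shows the fingertips at (215,275) and (370,315), above the drum's rim. In both cameras the real tips are about 7 mm behind the reported TCP, not 14 mm ahead as stated. The fingers closed over the strainer without touching it (47 mm, 0 N). So I'll open and go about 21 mm lower.

```bash
python3 -m creep '[[1,[0,0,0],0],[1,[0,0,0],0],[1,[0,0,0],0],[1,[0,0,0],0],[1,[0,0,0],0],[1,[0,0,0],0]]' 20;  python3 -m creep '[[1,[0,0,0.7],0],[1,[0,0,1.3],0],[1,[0,0,1.6],0],[1,[0,0,1.6],0],[1,[0,0,1.6],0]]'; python3 -m creep '[[1,[0,0,0.3],0],[1,[0,0,0.5],0],[1,[0,0,0.5],0],[1,[0,0,0.5],0]]'; python3 -m creep '[[0,[0,0,0],0],[0,[0,0,0],0],[0,[0,0,0],0],[0,[0,0,0],0],[0,[0,0,0],0],[0,[0,0,0],0],[0,[0,0,0],0]]'
```

```text
clock: 12.25
eef_pos: [478.4, 354.6, 33.8]
eef_rot: [-3.142, 0.0, 1.803]
wrist_force: [-0.0, 0.7, 0.2]
finger_gap: 91.6
finger_force: 0.0
clock: 12.75
eef_pos: [478.4, 354.6, 17.8]
eef_rot: [-3.141, 0.0, 1.804]
wrist_force: [0.4, 0.8, -0.1]
finger_gap: 94.3
finger_force: 0.0
clock: 13.15
eef_pos: [478.4, 354.6, 12.8]
eef_rot: [-3.142, 0.0, 1.804]
wrist_force: [0.4, -1.0, 0.5]
finger_gap: 93.5
finger_force: 0.0
clock: 13.85
eef_pos: [478.5, 354.6, 12.9]
eef_rot: [3.141, -0.0, 1.804]
wrist_force: [0.2, 0.2, -0.4]
finger_gap: 59.9
finger_force: 20.0
```

```bash
python3 -m creep '[[0,[0,0,-0.5],0],[0,[0,0,-2],0],[0,[0,0,-5],0],[0,[0,0,-9],0],[0,[0,0,-13],0],[0,[0,0,-15],0],[0,[0,0,-16],0],[0,[0,0,-16],0],[0,[0,0,-16],0]]' 25; python3 - <<'E'
from wfit import *
from plan import plan
s=manip.read_state();z=s['eef_pos'][2];x=fit([ring(42,16)],s['eef_pos'][:2],'s5',z0=z-12.9,rng=6)
o=x-s['eef_pos'][:2];print('offset',o)
plan(*(np.array([600.9,276.0])-o),z)
E
```

```text
clock: 14.75
eef_pos: [478.0, 354.4, 171.8]
eef_rot: [-3.14, 0.001, 1.804]
wrist_force: [-1.3, -0.6, -1.8]
finger_gap: 59.8
finger_force: 25.0
s5 [477.4 353.7] -38.8
offset [-0.59855582 -0.70386043]
at [477.9 354.3 171.4] yaw 1.804 gap 59.9 F [ 0.1 -0.  -1.2] -> shift cm [-10.4   10.24  -0.05] roll 0
```

```bash
python3 -m creep '[[0,[-2,2,0],0],[0,[-5,5,0],0],[0,[-8,8,0],0],[0,[-10,9.8,0],0],[0,[-10.4,10.2,0.5],0],[0,[-10.4,10.2,2.5],0],[0,[-10.4,10.2,5],0],[0,[-10.4,10.2,6.5],0],[0,[-10.4,10.2,6.8],0],[0,[-10.4,10.2,6.8],0],[0,[-10.4,10.2,6.8],0],[0,[-10.4,10.2,6.8],0]]'; python3 - <<'E'
from wfit import *
from plan import plan
s=manip.read_state();z=s['eef_pos'][2]
x=fit([ring(42,16)],s['eef_pos'][:2],'s6',z0=z-12.9,rng=6);o=x-s['eef_pos'][:2];print(o)
plan(*(np.array([600.9,276.0])-o),85.9)
snap('scene','s6s.png');u,v=np.int32(w2px('scene',[601,276,60]));b=cv2.imread('pics/s6s.png')[v-50:v+50,u-50:u+50]
cv2.imwrite('pics/s6c.png',cv2.resize(b,(500,500),interpolation=cv2.INTER_CUBIC))
E
```

```text
clock: 16.0
eef_pos: [602.0, 277.2, 106.0]
eef_rot: [3.14, -0.0, 1.804]
wrist_force: [-0.2, -0.2, -1.4]
finger_gap: 59.5
finger_force: 25.0
s6 [601.4 276.6] -35.0
[-0.59480612 -0.62780915]
at [601.9 277.1 105.8] yaw 1.804 gap 59.9 F [ 0.1 -0.3 -1.5] -> shift cm [-0.04 -0.06  1.99] roll 0
```

View pics/s6c.png

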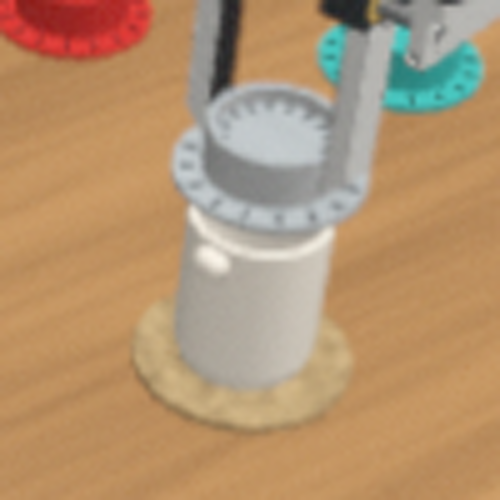

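The strainer is held above the pitcher's mouth at (265,235), centred. Now lowering it.

```bash
python3 -m creep '[[0,[-0.04,-0.06,0.3],0],[0,[-0.04,-0.06,0.6],0],[0,[-0.04,-0.06,0.9],0],[0,[-0.04,-0.06,1.1],0],[0,[-0.04,-0.06,1.1],0],[0,[-0.04,-0.06,1.1],0]]';python3 -m creep '[[0,[0,0,0.2],0],[0,[0,0,0.4],0],[0,[0,0,0.5],0],[0,[0,0,0.6],0],[0,[0,0,0.6],0],[0,[0,0,0.6],0]]'
```

```text
clock: 16.7
eef_pos: [601.2, 276.5, 93.8]
eef_rot: [-3.142, -0.0, 1.804]
wrist_force: [0.8, 0.4, -1.0]
finger_gap: 59.5
finger_force: 25.0
clock: 17.3
eef_pos: [601.2, 276.5, 87.9]
eef_rot: [3.142, -0.0, 1.803]
wrist_force: [-0.6, -0.0, -1.3]
finger_gap: 59.7
finger_force: 25.0
```

```bash
python3 -m creep '[[0,[0,0,0.05],0],[0,[0,0,0.1],0],[0,[0,0,0.1],0],[0,[0,0,0.1],0]]';python3 -m creep '[[0,[0,0,0.05],0],[0,[0,0,0.1],0],[0,[0,0,0.1],0],[0,[0,0,0.1],0]]'
```

```text
clock: 17.7
eef_pos: [601.1, 276.4, 86.8]
eef_rot: [3.142, -0.0, 1.804]
wrist_force: [-0.5, 0.6, -0.8]
finger_gap: 60.0
finger_force: 25.0
clock: 18.1
eef_pos: [601.2, 276.5, 85.9]
eef_rot: [3.141, -0.0, 1.804]
wrist_force: [0.2, 0.4, -0.4]
finger_gap: 59.5
finger_force: 25.0
```

```bash
python3 -m creep '[[0,[0,0,0.03],0],[0,[0,0,0.05],0],[0,[0,0,0.05],0]]'; python3 -m creep '[[0.35,[0,0,0],0],[0.35,[0,0,0],0],[0.7,[0,0,0],0],[1,[0,0,0],0],[1,[0,0,0],0],[1,[0,0,0],0],[1,[0,0,0],0]]';python3 -m creep '[[1,[0,0,-1],0],[1,[0,0,-4],0],[1,[0,0,-8],0],[1,[0,0,-12],0],[1,[0,0,-14],0],[1,[0,0,-14],0],[1,[0,0,-14],0]]'; python3 - <<'E'
from wfit import *
fit([ring(42,16),ring(30,40)],[601,276],'s7',z0=73,rng=6)
from plan import plan
plan(450.4,-164.5,195)
E
```

```text
clock: 18.4
eef_pos: [601.2, 276.5, 85.9]
eef_rot: [3.141, -0.0, 1.804]
wrist_force: [-2.9, -0.3, 4.7]
finger_gap: 59.7
finger_force: 25.0
clock: 19.1
eef_pos: [601.2, 276.4, 85.3]
eef_rot: [3.142, 0.0, 1.804]
wrist_force: [0.9, -0.1, 0.3]
finger_gap: 93.9
finger_force: 0.0
clock: 19.8
eef_pos: [601.0, 276.4, 225.1]
eef_rot: [-3.141, 0.0, 1.804]
wrist_force: [-0.6, 0.2, -0.4]
finger_gap: 94.1
finger_force: 0.0
s7 [600.4 275.4] -60.9
at [600.7 276.3 224.2] yaw 1.804 gap 93.7 F [ 1.8  0.2 -0.9] -> shift cm [-39.42 -24.79   2.97] roll 0
```

View pics/s7_wrist.png

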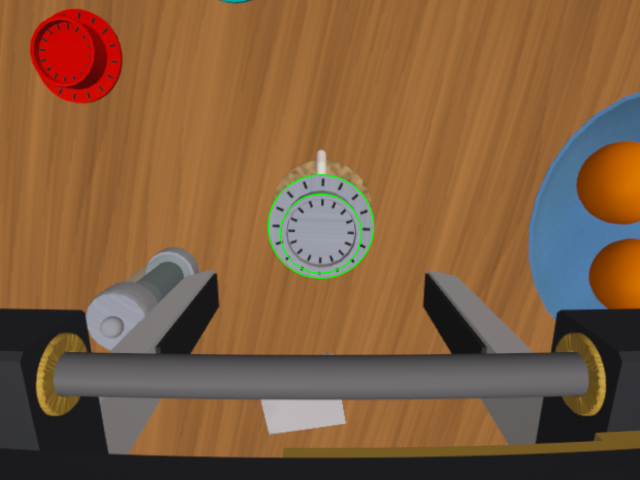

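Seated: the rings match at (321,226). Next is the reamer.

```bash
python3 -m creep '[[1,[-3,-2,0],0],[1,[-39.4,-24.8,3],0],[1,[-39.4,-24.8,3],0],[1,[-39.4,-24.8,3],0],[1,[-39.4,-24.8,3],0],[1,[-39.4,-24.8,3],0],[1,[-39.4,-24.8,3],0],[1,[-39.4,-24.8,3],0],[1,[-39.4,-24.8,3],0],[1,[-39.4,-24.8,3],0],[1,[-39.4,-24.8,3],0],[1,[-39.4,-24.8,3],0]]'; python3 -m creep '[[1,[0,0,0],0],[1,[0,0,0],0],[1,[0,0,0],0]]'; python3 - <<'E'
from wfit import *
from plan import plan
x=fit([M['reamer']],[450.4,-164.5],'r1')
plan(*x,60)
E
```

```text
clock: 21.05
eef_pos: [450.2, -164.2, 194.4]
eef_rot: [-3.14, -0.001, 1.802]
wrist_force: [-0.1, -0.0, -0.7]
finger_gap: 93.8
finger_force: 0.0
clock: 21.35
eef_pos: [450.9, -163.4, 195.2]
eef_rot: [-3.141, -0.0, 1.805]
wrist_force: [-0.0, 0.7, 0.5]
finger_gap: 94.0
finger_force: 0.0
r1 [ 449.8 -163.6] -22.1
at [ 450.9 -163.5  195.3] yaw 1.805 gap 93.6 F [-0.5 -0.6  0.7] -> shift cm [ 1.000e-02 -1.100e-01  1.353e+01] roll 0
```

View pics/r1_wrist.png

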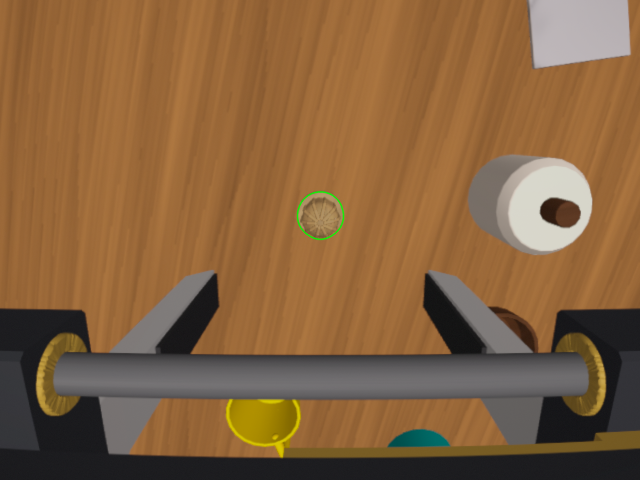

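```bash
python3 -m creep '[[1,[0,-0.1,5],0],[1,[0,-0.1,10],0],[1,[0,-0.1,14],0],[1,[0,-0.1,17],0],[1,[0,-0.1,18.3],0],[1,[0,-0.1,18.8],0],[1,[0,-0.1,18.8],0],[1,[0,-0.1,18.8],0],[1,[0,-0.1,18.8],0]]'; python3 -m creep '[[-0.6,[0,0,0],0],[-0.6,[0,0,0],0],[-0.6,[0,0,0],0],[-0.6,[0,0,0],0],[-0.6,[0,0,0],0],[-0.6,[0,0,0],0],[-0.6,[0,0,0],0],[-0.6,[0,0,0],0],[-0.6,[0,0,0],0]]' 12;
```

```text
clock: 22.3
eef_pos: [450.4, -164.7, 8.6]
eef_rot: [3.14, 0.001, 1.804]
wrist_force: [0.6, -0.3, 0.3]
finger_gap: 93.9
finger_force: 0.0
clock: 23.2
eef_pos: [449.7, -164.4, 7.3]
eef_rot: [-3.142, -0.0, 1.804]
wrist_force: [0.4, -0.1, 0.2]
finger_gap: 31.6
finger_force: 12.0
```

```bash
python3 -m creep '[[-0.6,[0,0,-0.5],0],[-0.6,[0,0,-2],0],[-0.6,[0,0,-5],0],[-0.6,[0,0,-9],0],[-0.6,[0,0,-13],0],[-0.6,[0,0,-17],0],[-0.6,[0,0,-19.5],0],[-0.6,[0,0,-20],0],[-0.6,[0,0,-20],0],[-0.6,[0,0,-20],0]]' 15; python3 - <<'E'
from wfit import *
from plan import plan
s=manip.read_state();z=s['eef_pos'][2];x=fit([M['reamer']],s['eef_pos'][:2],'r2',z0=z-7.3,rng=6)
o=x-s['eef_pos'][:2];print('offset',o)
plan(*(np.array([600.4,275.5])-o),z)
E
```

```text
clock: 24.2
eef_pos: [449.2, -164.1, 205.9]
eef_rot: [-3.14, -0.001, 1.804]
wrist_force: [0.6, 0.0, -1.1]
finger_gap: 31.1
finger_force: 15.0
r2 [ 450.7 -170.7] -35.8
offset [ 1.49394573 -6.59863351]
at [ 449.2 -164.2  205.8] yaw 1.803 gap 31.8 F [ 0.4  0.5 -1.3] -> shift cm [39.97 24.86  0.  ] roll 0
```

```bash
python3 -m creep '[[-0.6,[2,1,0],0],[-0.6,[5,3,0],0],[-0.6,[9,5.5,0],0],[-0.6,[13,8,0],0],[-0.6,[17,10.5,0],0],[-0.6,[21,13,0],0],[-0.6,[25,15.5,0],0],[-0.6,[29,18,0],0],[-0.6,[33,20.5,0],0],[-0.6,[36,22.8,0],0],[-0.6,[38.5,24.4,0],0],[-0.6,[39.3,24.9,0],0]]'; python3 -m creep '[[-0.6,[0,0,0],0],[-0.6,[0,0,2],0],[-0.6,[0,0,5],0],[-0.6,[0,0,7.2],0],[-0.6,[0,0,8],0],[-0.6,[0,0,8],0],[-0.6,[0,0,8],0],[-0.6,[0,0,8],0]]';  python3 - <<'E'
from wfit import *
from plan import plan
s=manip.read_state();plan(600.4,275.5,112.3);z=s['eef_pos'][2]
a=snap('wrist','r3.png');p=manip.camera_params('wrist')
c=a[:,:,::-1].copy()
for xy,r,zz,col in (((600.4,275.5),26,113,(0,255,0)),(s['eef_pos'][:2],21,z-7.3+10,(0,0,255)),((600.4,275.5),42,89,(0,255,0))):
    q=np.array([w2px('wrist',[xy[0]+t[0],xy[1]+t[1],zz],p) for t in ring(r,0)]);cv2.polylines(c,[np.int32(q*16)],True,col,1,cv2.LINE_AA,4)
cv2.imwrite('pics/r3x.png',cv2.resize(c[130:380,170:470],(720,600)))
E
```

```text
clock: 25.45
eef_pos: [601.1, 277.8, 204.8]
eef_rot: [-3.138, 0.0, 1.806]
wrist_force: [0.1, -0.1, -1.1]
finger_gap: 31.3
finger_force: 15.0
clock: 26.25
eef_pos: [601.9, 275.4, 128.9]
eef_rot: [3.139, -0.0, 1.803]
wrist_force: [-0.7, -0.2, -0.6]
finger_gap: 31.2
finger_force: 15.0
at [601.9 275.4 128.9] yaw 1.803 gap 31.2 F [-0.7 -0.2 -0.6] -> shift cm [ 0.04 -0.15  1.65] roll 0
```

View pics/r3x.png

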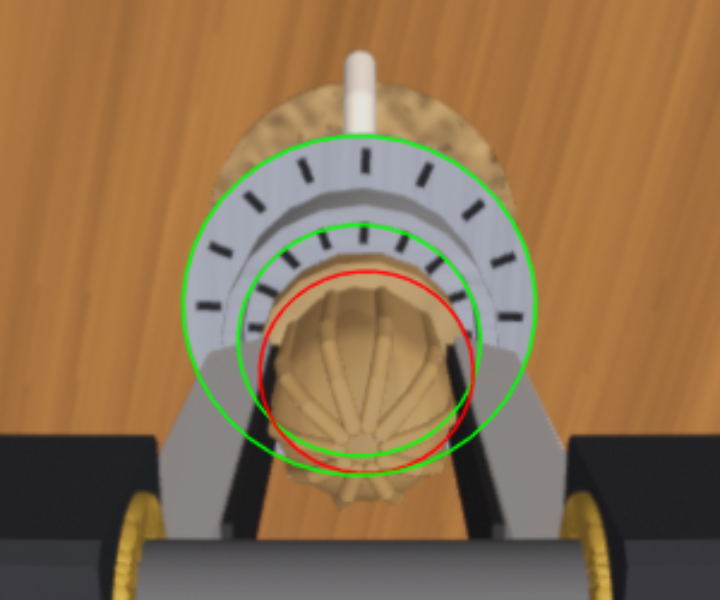

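```bash
python3 - <<'E'
from h import *
from scipy.optimize import least_squares
s=manip.read_state();p=manip.camera_params('wrist');R=rot(s['eef_rot']);t=s['eef_pos']
pt=lambda x,z:w2px('wrist',t+R@np.array([x,0,7.3-z]),p)
f=lambda u,v:np.array([170+u/2.4,130+v/2.4])
print('apex pred',pt(0,50),'seen',f(362,445),'foot front pred',pt(21,10),pt(21,0),'seen',f(365,255))
# solve shift a and tilt b (rotation about y thru z=25)
def q(a,b,x,z): return pt(a+x*np.cos(b)+(z-25)*np.sin(b), 25+(z-25)*np.cos(b)-x*np.sin(b))
r=least_squares(lambda v:[q(*v,0,50)[1]-f(0,445)[1],q(*v,21,10)[1]-f(0,255)[1]],[0,0]);print('shift',r.x[0],'tilt deg',np.degrees(r.x[1]))
E
```

```text
apex pred [322.56300164 321.16468016] seen [320.83333333 315.41666667] foot front pred [322.17037859 242.30673755] [322.07970896 237.39137497] seen [322.08333333 236.25      ]
shift 2.71361780567435 tilt deg -0.8324494701447269
```

The reamer is upright, and its foot edge at (365,255) shows it sits about 2.5 mm ahead in the hand. I'll correct for that and lower it.

```bash
python3 -m creep '[[-0.6,[-0.2,-0.13,0.2],0],[-0.6,[-0.2,-0.13,0.6],0],[-0.6,[-0.2,-0.13,0.9],0],[-0.6,[-0.2,-0.13,1.2],0],[-0.6,[-0.2,-0.13,1.3],0],[-0.6,[-0.2,-0.13,1.3],0],[-0.6,[-0.2,-0.13,1.3],0]]';python3 -m creep '[[-0.6,[0,0,0.1],0],[-0.6,[0,0,0.15],0],[-0.6,[0,0,0.15],0],[-0.6,[0,0,0.15],0]]';python3 -m creep '[[-0.6,[0,0,0.05],0],[-0.6,[0,0,0.1],0],[-0.6,[0,0,0.1],0],[-0.6,[0,0,0.1],0]]'
```

```text
clock: 27.0
eef_pos: [600.6, 273.3, 114.4]
eef_rot: [3.141, -0.0, 1.804]
wrist_force: [-0.7, -0.3, -0.7]
finger_gap: 31.8
finger_force: 15.0
clock: 27.4
eef_pos: [600.6, 273.2, 112.9]
eef_rot: [3.142, 0.0, 1.804]
wrist_force: [0.3, 0.8, -1.2]
finger_gap: 31.4
finger_force: 15.0
clock: 27.8
eef_pos: [600.7, 273.3, 112.3]
eef_rot: [3.141, -0.0, 1.804]
wrist_force: [-2.3, -1.2, 4.7]
finger_gap: 31.4
finger_force: 15.0
```

```bash
python3 -m creep '[[-0.2,[0,0,0],0],[-0.2,[0,0,0],0],[0.2,[0,0,0],0],[0.6,[0,0,0],0],[0.6,[0,0,0],0],[0.6,[0,0,0],0]]';python3 -m creep '[[0.6,[0,0,-1],0],[0.6,[0,0,-4],0],[0.6,[0,0,-8],0],[0.6,[0,0,-12],0],[0.6,[0,0,-13.5],0],[0.6,[0,0,-13.5],0],[0.6,[0,0,-13.5],0]]'; python3 - <<'E'
from wfit import *
from plan import plan
fit([M['reamer'][40:]],[600.4,275.5],'r4',z0=105,rng=6)
c=cv2.imread('pics/r4_wrist.png');cv2.imwrite('pics/r4x.png',cv2.resize(c[130:330,200:440],(480,400)))
plan(617.5,-106.3,245)
E
```

```text
clock: 28.4
eef_pos: [600.5, 273.2, 111.8]
eef_rot: [-3.141, 0.0, 1.804]
wrist_force: [0.3, 0.1, 0.6]
finger_gap: 66.2
finger_force: 0.0
clock: 29.1
eef_pos: [600.4, 273.1, 246.2]
eef_rot: [-3.141, 0.0, 1.804]
wrist_force: [0.0, 0.6, 0.1]
finger_gap: 75.3
finger_force: 0.0
r4 [599.5 274.6] -32.9
at [600.2 273.1 245.4] yaw 1.804 gap 75.1 F [-0.2  0.3 -1.7] -> shift cm [-37.31  -7.06   0.07] roll 0
```

View pics/r4x.png

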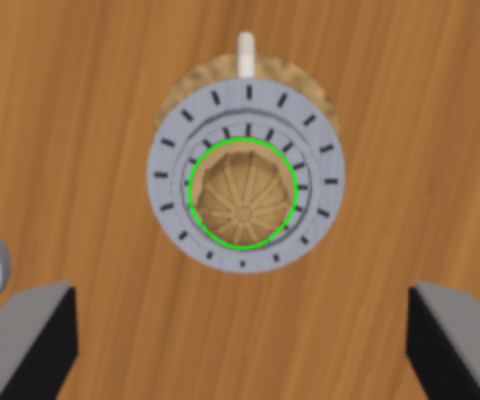

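The reamer stands in the recess at (245,195), upright. The cover is next.

```bash
python3 -m creep '[[0,[-3,-0.5,0],0],[0,[-7.5,-1.3,0],0],[0,[-12,-2.2,0],0],[0,[-16.5,-3.1,0],0],[0,[-21,-4,0],0],[0,[-25.5,-4.8,0],0],[0,[-30,-5.7,0],0],[0,[-34,-6.5,0],0],[0,[-36.5,-7,0],0],[0,[-37.3,-7.05,0],0],[0,[-37.3,-7.05,0],0],[0,[-37.3,-7.05,0],0]]'; python3 - <<'E'
from wfit import *
from plan import plan
x=fit([M['cover']],[617.5,-106.3],'c1')
y=fit([ring(10,100)],x,'c1k',rng=6)
plan(*x,74)
E
```

```text
clock: 30.35
eef_pos: [617.9, -104.9, 246.2]
eef_rot: [-3.141, -0.001, 1.804]
wrist_force: [-0.1, 1.4, -0.5]
finger_gap: 46.9
finger_force: 0.0
c1 [ 616.9 -104.4] -31.4
c1k [ 616.9 -104.4] -60.0
at [ 618.  -104.6  246.6] yaw 1.805 gap 46.6 F [ 0.1  0.4 -0.2] -> shift cm [ 0.05 -0.1  17.26] roll 0
```

View pics/c1_wrist.png

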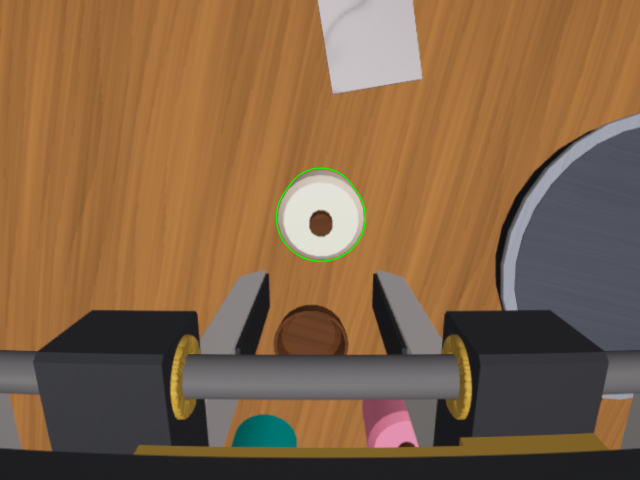

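The white cover is ringed at (321,217), knob at (321,223). Descending on the knob.

```bash
python3 -m creep '[[0,[0,-0.1,4],0],[0,[0,-0.1,8],0],[0,[0,-0.1,12],0],[0,[0,-0.1,15],0],[0,[0,-0.1,16.5],0],[0,[0,-0.1,17.2],0],[0,[0,-0.1,17.2],0],[0,[0,-0.1,17.2],0]]'; python3 -m creep '[[-1,[0,0,0],0],[-1,[0,0,0],0],[-1,[0,0,0],0],[-1,[0,0,0],0],[-1,[0,0,0],0],[-1,[0,0,0],0]]' 30;
```

```text
clock: 31.25
eef_pos: [617.8, -106.2, 76.4]
eef_rot: [3.14, 0.001, 1.804]
wrist_force: [1.0, -0.4, 0.3]
finger_gap: 46.8
finger_force: 0.0
clock: 31.85
eef_pos: [617.3, -106.2, 75.2]
eef_rot: [3.141, 0.0, 1.804]
wrist_force: [1.4, 0.6, 1.8]
finger_gap: 19.2
finger_force: 30.0
```

```bash
python3 -m creep '[[-1,[0,0,-0.5],0],[-1,[0,0,-2],0],[-1,[0,0,-5],0],[-1,[0,0,-9],0],[-1,[0,0,-13],0],[-1,[0,0,-16],0],[-1,[0,0,-17.7],0],[-1,[0,0,-18],0],[-1,[0,0,-18],0],[-1,[0,0,-18],0]]' 40; python3 plan.py 600.4 275.4 255
```

```text
clock: 32.85
eef_pos: [616.6, -106.2, 253.6]
eef_rot: [-3.14, -0.001, 1.803]
wrist_force: [-0.5, 0.4, -2.5]
finger_gap: 18.7
finger_force: 40.0
at [ 616.6 -106.2  253.6] yaw 1.803 gap 18.7 F [-0.5  0.4 -2.5] -> shift cm [37.5   7.22 -0.12] roll 0
```

```bash
python3 -m creep '[[-1,[2,0.4,-0.5],0],[-1,[5,1,-0.5],0],[-1,[9,1.7,-0.5],0],[-1,[13,2.5,-0.5],0],[-1,[17,3.2,-0.5],0],[-1,[21,4,-0.5],0],[-1,[25,4.8,-0.5],0],[-1,[29,5.6,-0.5],0],[-1,[33,6.4,-0.5],0],[-1,[36,7,-0.5],0],[-1,[37.3,7.2,-0.5],0],[-1,[37.3,7.2,-0.5],0]]'; python3 -m creep '[[-1,[0,0,0],0],[-1,[0,0,0],0],[-1,[0,0,0],0],[-1,[0,0,0],0]]';python3 - <<'E'
from wfit import *
from plan import plan
s=manip.read_state();z=s['eef_pos'][2];t=s['eef_pos'][:2]
x=fit([M['cover']],t,'c2',z0=z-75,rng=6);print('off',x-t)
x2=fit([ring(39,76)],t,'c2r',z0=z-75,rng=6);print('off',x2-t)
plan(*(np.array([600.4,275.4])-(x-t)),164)
snap('scene','c2s.png');u,v=np.int32(w2px('scene',[601,276,150]));b=cv2.imread('pics/c2s.png')[v-60:v+60,u-50:u+50]
w=cv2.imread('pics/c2_wrist.png')
cv2.imwrite('pics/c2x.png',np.hstack([cv2.resize(b,(400,480),interpolation=cv2.INTER_CUBIC),w[:,140:500]]))
E
```

```text
clock: 34.05
eef_pos: [600.5, 274.4, 258.5]
eef_rot: [-3.14, 0.0, 1.805]
wrist_force: [0.6, -1.4, -2.2]
finger_gap: 19.0
finger_force: 40.0
clock: 34.45
eef_pos: [601.3, 272.5, 260.0]
eef_rot: [3.141, 0.0, 1.802]
wrist_force: [-0.6, -0.4, -2.1]
finger_gap: 18.7
finger_force: 40.0
c2 [598.1 273.7] -27.8
off [-3.22620052  1.24200555]
c2r [598.3 273.5] -30.4
off [-2.98366498  1.01702108]
at [601.2 272.9 260. ] yaw 1.803 gap 18.9 F [-0.2  0.3 -2.8] -> shift cm [0.07 0.26 9.6 ] roll 0
```

View pics/c2x.png

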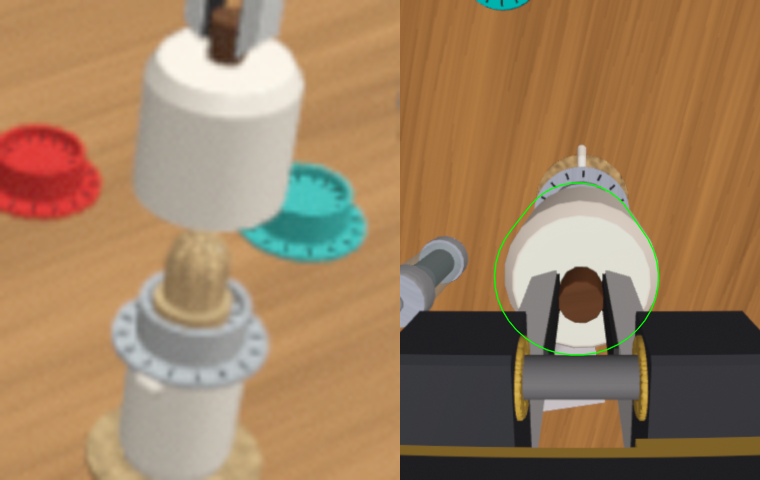

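```bash
python3 - <<'E'
from h import *
from est import ring
b=cv2.imread('pics/c2s.png');s=manip.read_state();t=np.array(s['eef_pos']);R=rot(s['eef_rot'])
o=t+R@np.array([1.8,0,75]);print(t,o)
u0,v0=np.int32(w2px('scene',[601,276,150]))-[50,60]
c=cv2.resize(b[v0:v0+80,u0:u0+100],(700,560),interpolation=cv2.INTER_CUBIC)
for m in(ring(39,0),ring(39,60),ring(10,100),ring(10,76)):
    q=np.array([w2px('scene',o+p) for p in m]);cv2.polylines(c,[np.int32((q-[u0,v0]+.5)*7*16)],True,(0,255,0),1,cv2.LINE_AA,4)
for r,z in((42,89),(30,113)):
    q=np.array([w2px('scene',[600.4,275.4,z]+p) for p in ring(r,0)]);cv2.polylines(c,[np.int32((q-[u0,v0]+.5)*7*16)],True,(0,0,255),1,cv2.LINE_AA,4)
cv2.imwrite('pics/c3.png',c)
E
```

```text
[601.14928504 273.02068222 259.94592504] [600.74460922 274.77497337 184.94593371]
```

View pics/c3.png

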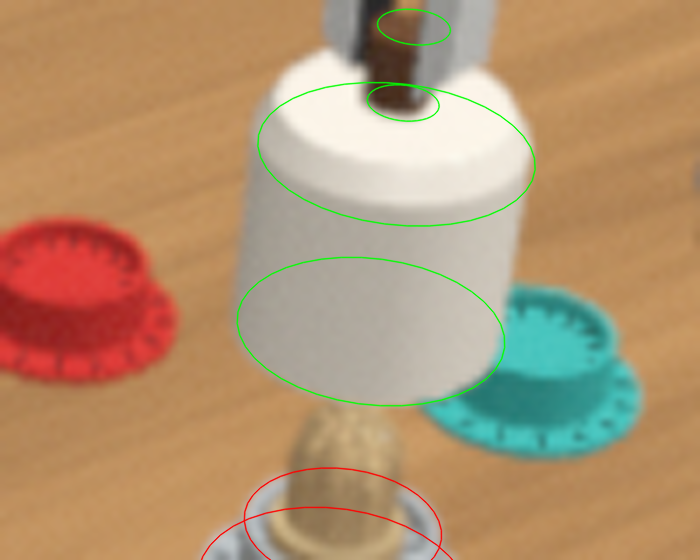

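The cover's lower edge matches the model at (370,330). The knob leans about 2° in the pads, within the 5.5 mm clearance. Lowering it.

```bash
python3 -m creep '[[-1,[0.1,0,0],0],[-1,[0.1,0,1],0],[-1,[0.1,0,2.5],0],[-1,[0.1,0,4],0],[-1,[0.1,0,5.2],0],[-1,[0.1,0,6],0],[-1,[0.1,0,6.3],0],[-1,[0.1,0,6.3],0],[-1,[0.1,0,6.3],0],[-1,[0.1,0,6.3],0]]';python3 -m creep '[[-1,[0,0,0.4],0],[-1,[0,0,0.8],0],[-1,[0,0,1],0],[-1,[0,0,1],0],[-1,[0,0,1],0]]'
```

```text
clock: 35.6
eef_pos: [601.1, 274.4, 197.5]
eef_rot: [3.141, -0.0, 1.803]
wrist_force: [0.1, 0.7, -2.3]
finger_gap: 18.9
finger_force: 40.0
clock: 36.1
eef_pos: [600.8, 274.3, 186.9]
eef_rot: [-3.142, 0.0, 1.803]
wrist_force: [-0.4, 0.8, -2.3]
finger_gap: 18.7
finger_force: 40.0
```

```bash
python3 -m creep '[[-1,[0,0,0.2],0],[-1,[0,0,0.4],0],[-1,[0,0,0.6],0],[-1,[0,0,0.6],0],[-1,[0,0,0.6],0]]';python3 -m creep '[[-1,[0,0,0.3],0],[-1,[0,0,0.6],0],[-1,[0,0,0.9],0],[-1,[0,0,1],0],[-1,[0,0,1],0],[-1,[0,0,1],0]]'
```

```text
clock: 36.6
eef_pos: [600.8, 274.3, 180.8]
eef_rot: [-3.142, 0.0, 1.804]
wrist_force: [0.4, -0.1, -2.0]
finger_gap: 19.1
finger_force: 40.0
clock: 37.2
eef_pos: [600.9, 274.3, 170.9]
eef_rot: [3.142, -0.0, 1.804]
wrist_force: [-0.1, -0.7, -1.3]
finger_gap: 19.1
finger_force: 40.0
```

```bash
python3 -m creep '[[-1,[0,0,0.1],0],[-1,[0,0,0.2],0],[-1,[0,0,0.3],0],[-1,[0,0,0.3],0],[-1,[0,0,0.3],0]]'
```

```text
clock: 37.7
eef_pos: [600.8, 274.3, 167.8]
eef_rot: [-3.142, 0.0, 1.803]
wrist_force: [-0.0, -0.1, -2.0]
finger_gap: 19.0
finger_force: 40.0
```

Next I reduce the grip so the cover can level itself, and creep down.

```bash
python3 -m creep '[[-1,[0,0,0.1],0],[-1,[0,0,0.15],0],[-1,[0,0,0.15],0],[-1,[0,0,0.15],0]]' 15;python3 -m creep '[[-1,[0,0,0.05],0],[-1,[0,0,0.1],0],[-1,[0,0,0.1],0],[-1,[0,0,0.1],0]]'
```

```text
clock: 38.1
eef_pos: [600.9, 274.3, 166.3]
eef_rot: [-3.142, 0.0, 1.804]
wrist_force: [0.6, 0.1, -1.5]
finger_gap: 19.2
finger_force: 15.0
clock: 38.5
eef_pos: [600.8, 274.3, 165.3]
eef_rot: [-3.142, 0.0, 1.803]
wrist_force: [-0.4, -0.1, -2.7]
finger_gap: 19.5
finger_force: 15.0
```

```bash
python3 -m creep '[[-1,[0,0,0.05],0],[-1,[0,0,0.1],0],[-1,[0,0,0.1],0],[-1,[0,0,0.1],0]]'
```

```text
clock: 38.9
eef_pos: [600.8, 274.3, 164.3]
eef_rot: [-3.142, 0.0, 1.804]
wrist_force: [0.2, 0.8, -2.1]
finger_gap: 19.3
finger_force: 15.0
```

```bash
python3 -m creep '[[-1,[0,0,0.03],0],[-1,[0,0,0.06],0],[-1,[0,0,0.06],0],[-1,[0,0,0.06],0]]';python3 -m creep '[[-1,[0,0,0.02],0],[-1,[0,0,0.04],0],[-1,[0,0,0.04],0],[-1,[0,0,0.04],0]]'
```

```text
clock: 39.3
eef_pos: [601.0, 274.3, 164.0]
eef_rot: [3.141, -0.0, 1.804]
wrist_force: [0.7, 0.7, 0.4]
finger_gap: 19.7
finger_force: 15.0
clock: 39.7
eef_pos: [601.1, 274.4, 163.9]
eef_rot: [3.141, -0.0, 1.804]
wrist_force: [0.2, 0.1, 4.8]
finger_gap: 19.5
finger_force: 15.0
```

```bash
python3 -m creep '[[-1,[0,0,0],0],[-1,[0,0,0.03],0],[-1,[0,0,0.05],0],[-1,[0,0,0.05],0]]' 5; python3 -m creep '[[-0.5,[0,0,0],0],[-0.4,[0,0,0],0],[-0.2,[0,0,0],0],[0,[0,0,0],0],[0,[0,0,0],0]]';python3 -m creep '[[0,[0,0,-1],0],[0,[0,0,-3],0],[0,[0,0,-6],0],[0,[0,0,-9],0],[0,[0,0,-11],0],[0,[0,0,-11],0],[0,[0,0,-11],0]]'; python3 - <<'E'
from h import *
from est import ring
b=snap('scene','f.png')[:,:,::-1]
u0,v0=np.int32(w2px('scene',[601,276,80]))-[50,50]
c=cv2.resize(b[v0:v0+100,u0:u0+100],(560,560),interpolation=cv2.INTER_CUBIC)
for r,z in((39,89),(39,149),(42,89),(32,5),(50,5)):
    q=np.array([w2px('scene',[600.5,275.5,z]+p) for p in ring(r,0)]);cv2.polylines(c,[np.int32((q-[u0,v0]+.5)*5.6*16)],True,(0,255,0),1,cv2.LINE_AA,4)
cv2.imwrite('pics/fx.png',c)
E
```

```text
clock: 40.1
eef_pos: [601.0, 274.4, 163.6]
eef_rot: [3.141, -0.0, 1.804]
wrist_force: [-0.8, -1.1, 7.6]
finger_gap: 19.7
finger_force: 5.0
clock: 40.6
eef_pos: [600.8, 274.3, 162.7]
eef_rot: [-3.141, 0.0, 1.804]
wrist_force: [0.1, 0.0, -0.3]
finger_gap: 46.1
finger_force: 0.0
clock: 41.3
eef_pos: [600.8, 274.2, 272.5]
eef_rot: [-3.142, 0.0, 1.803]
wrist_force: [0.8, 0.4, -1.1]
finger_gap: 47.2
finger_force: 0.0
```

View pics/fx.png

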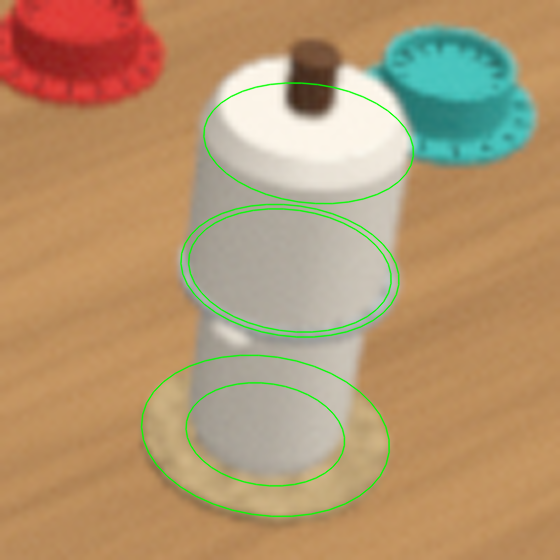

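The assembly is level, with the cover seated on the flange (290,270) and the pitcher on the mat (265,430). The gripper is clear, so I'll hand in.

```bash
python3 -c "
from cell import manip
print(manip.sign_off())"
```

```text
the job is handed in; nothing more can be done
None
```

The juicer is assembled on the cork mat in the order asked (pitcher, strainer, reamer, cover), each part set down gently, no bystander handled, and the job handed in at about 41 s of robot time.

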